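# Nest the splash guards in the dock

## Robot

A 6-joint arm with a two-finger parallel gripper is mounted at the origin on a cart in front of the work surface, level with it; the furniture and walls round the work are solid. World frame = base frame: x ahead of the robot, y to its left, z up, the work surface at z = 0. Lengths are in m, angles in rad, forces in N, time in s.
With the tool pointing down it reaches from about 0.3 to 0.75 m from the base axis. Payload 8.5 kg.
Tool frame: the origin (TCP) lies at the very end of the fingers, on their centre line; the grasp point (between the pads) lies 19 mm behind it; z points along the fingers, y is the line along which they close (so a half turn about z gives the same grasp; the last joint's range is limited). The gripper opens to 88 mm and grips with 3 to 60 N. Pads are 18 mm wide; open, the fingers measure 123 mm over their backs; the gripper's body (75 mm by 187 mm) begins 45 mm behind the grasp point.
Start: joints at [-1.396, 0.381, 1.297, -0, 1.464, -0.215], TCP at [0.209, -0.509, 0.239] pointing down, gripper open.
Joint ranges: [-3.11, 3.11], [-0.89, 2.33], [0.22, 2.48], [-1.42, 4.56], [0.17, 2.85], [-2.88, 2.88]. Speed limits (rad/s): [2.39, 2.39, 3.14, 3.14, 3.14, 3.14].

## Interface

Orientations are given as a unit quaternion [x, y, z, w].
In Python, from station import sensors, eyes, r gives the robot as it stands.
- The arm moves only by the tool jog_arm, never from a script. Its argument "moves" is text: rows parted by semicolons, each of 7 numbers parted by spaces: the turn, a rotation vector about the tool's x, y, z scaled (see below), then the shift along the tool's x, y, z scaled (see below), then the opening, from 0 (shut) to 1 (fully open). A call has exactly 8 rows; each row is the pose to reach, as a shift and turn from the pose commanded when the call began, along the tool's axes at that moment; what a row does not reach only later rows make up. The controller multiplies each number of a shift by 0.6 m and each number of a turn by 90 degrees. A row lasts 1/10 s, in which the tool goes at most 50 mm and 8.59 degrees, less where a joint would pass 70% of its speed; a pose out of reach is approached as far as the arm can. A call with a number of a shift or a turn outside -1 to 1 is refused whole. A call with a gripper value outside its range is refused whole. The fingers move at their own pace and stop on an object; "force" is the grip in N (left out, the last holds). Time passes only in rows, so rows that repeat a pose let the fingers close, or fill a call up. It gives the time, the measured TCP pose, the force, the opening and the grip force at its end, in the units of the state.
- sensors.get_obs(): the state, without advancing time (a new reading comes with each control period).
- eyes.grab_frame(name): name is "scene" or "side" or "wrist"; returns (picture, depth): 400x640x3 uint8, blue, green, red; 400x640 float32, m along the optical axis (not along the pixel's ray), 0 where there is no reading.
- eyes.get_calibration(name): a dict with "fx", "fy", "cx", "cy" (pixels), "k1" (the pictures are not rectified: a ray, as slopes to the right and down, at radius r is drawn at 1 + k1 r^2 times it, then the intrinsics apply), "R" (3x3) and "t" (3): a world point X has camera coordinates R X + t. Camera axes: x right, y down, z forward; pixel columns grow to the right and rows downward; lengths in m; the calibration is good to about 2 mm. A picture is of the moment at which its call begins: read the wrist's pose just before it. get_calibration takes no time and is no camera call; for the wrist camera it gives the pose at the moment of the call.
- r.close_job(): hands the job in; it is judged then, once.
The state is a dict: "clock": time; "joint_positions": joint angles; "qd": joint speeds; "tau": joint torques, N m; "ee_pos": TCP position; "tcp_rot": TCP orientation; "force": force on the tool from outside, world axes, zero at the start; "torque": the same for the moment, N m; "finger_gap": opening from 0.0 (shut) to 1.0 (fully open); "gripper_force": force on a finger pad.
Only numpy, scipy, OpenCV 4.12 (cv2) and the standard library are available. Lean on these libraries where they do the work, as an engineer would, in place of code of your own. Each camera call takes 0.05 s, during which the arm holds its last target. There are 200 camera calls.

## Task

Put the splash guards away: slide the two guards with flared sides, without lifting them, one after the other over the guard fixed in the dock. Push each past the sprung rollers until it nests fully home and feels solid, and lean on it there for a moment with a firm push of about 20 N, but do not ram it. The square-cornered guard does not nest with them: stand it by itself on the griddle beyond the dock, at the right-hand end; tip nothing over and leave the pepper mill, shaker and tin alone.

Things in the scene. Friction and masses are not known exactly. Their poses are not given: they have to be found in the camera images.
- griddle: fixed flat dark griddle plate over the burners, top at world z = 0.014 inside a 4 mm high, 6 mm wide rim. Origin: middle of its underside, 14 mm below the top; it spans 270 mm in x, 700 mm in y
- dock: fixed on the griddle: a steel guard exactly like guard_a (same shape, origin and axes) in an aluminium frame 210 mm wide, 30 mm high: 10 mm high bar at y -55 to -35 mm behind its tips, arms at x +-95 to +-105, sprung rollers, entry guides. Loose flared guards slide over it from +y, tips first, along its -y, at its yaw, stopping solidly side panel on side panel
- home_1 (a point): in the dock's frame (0, 8, 0) mm: where the origin of the first flared guard stands when fully home, at the dock's yaw
- home_2 (a point): in the dock's frame (0, 16, 0) mm: where the origin of the second flared guard stands when fully home, at the dock's yaw
- roller_mid (a point): midway between two black upright rollers (radius 8 mm, axes at x +-73.5 mm from here, top 13 mm above). They leave 131 mm and yield outward up to 6 mm each on springs (7 N at first, +0.5 N/mm), so the 136 mm wide tips must be pushed through: some 5 to 15 N, from 21 to 15 mm before home for the first guard, 13 to 7 mm before home for the second, then easy until solid
- entry (a point): middle of the mouth of the entry guides, which narrow from 173 mm here to 142 mm at 30 mm further along the dock's -y, just before the rollers; 30 mm high
- guard_a: loose splash guard, 0.35 kg, 4 mm steel sheet, 80 mm tall, upright, no top, bottom or front: from above a flared U. Flat back panel 76 mm wide, outer face at y = +26 mm; side panels spread at 30 degrees to tips 136 mm apart (outside) at y = -28 mm. Origin on the griddle on the mid line; x along the panel, z up. Starts with its open front toward world -y (the dock), within 0.25 rad
- guard_b: second flared guard, loose, same shape, frame and mass as guard_a; either may go first
- square_guard: the odd one, loose, 0.35 kg: 80 mm tall, 4 mm sheet like the others, outer face of back panel at y = +26, tips at y = -26 mm, origin on the griddle, but square: panel 100 mm wide, sides parallel. Grip lip at the panel's top middle: 50 mm wide (x), 10 mm thick (y 19 to 29), z 64 to 84 mm. The three loose guards stand in a row along world y in any order, 90 to 155 mm apart
- pepper_mill: wooden pepper mill, 58 mm wide, 170 mm tall, stands at the back of the range; origin at its underside
- shaker: salt shaker, 44 mm wide, 90 mm tall, at the back of the range; origin at its underside
- tin: low round food tin, 87 mm wide, 40 mm tall, at the back of the range; origin at its underside

How it is judged:
By the outcome, as a careful person would: the job done as asked, in the order asked, and still so for the second after the job is handed in, with the robot touching nothing.
It also fails if it takes over 72 s, if anything falls off the work surface, if the arm or the gripper's body presses on something with over 40 N, if the wrist force passes 120 N, or if a joint passes its speed limit or range.

## Working session

There is one attempt and no reset: what is moved stays moved. The work goes in short steps, Python scripts to look and compute and a tool call to move; the robot and the scene stay as the last step left them, time stands still between calls to the robot, and variables do not carry over. Pictures are saved under pics/ and viewed, at most 10 in all, crops included, and the job is handed in when it is done.

Besides the shell and the picture viewer there is one more tool, called after "Request:" as name(argument=value, ...), one argument or row to a line, values as JSON. jog_arm: Moves the arm, as the interface text tells. Shifts and turns lie within -1 to 1; 1 stands for 0.6 m of shift or 90 degrees of turn. Its arguments: {"type":"object","properties":{"moves":{"type":"string"},"force":{"type":"number"}},"required":["moves"]}

```bash
ls; mkdir -p pics
python3 - <<'E'
from station import sensors, eyes, r
import cv2, numpy as np
o=sensors.get_obs(); print(o)
ims=[]
for n in ("scene","side"):
    p,d=eyes.grab_frame(n); cv2.imwrite(f"pics/{n}0.png",p); np.save(f"pics/{n}0.npy",d)
    c=eyes.get_calibration(n); print(n,c, (d>0).mean())
E
```

```text
pics
{'clock': 0.0, 'joint_positions': array([-1.39630021e+00,  3.81207145e-01,  1.29826990e+00,  2.04877242e-06,
        1.46360227e+00, -2.15304607e-01]), 'qd': array([ 3.86836730e-04,  1.93272348e-03, -1.66103430e-03, -8.38429776e-05,
        8.55660705e-04, -7.22443682e-04]), 'tau': array([-1.32872101e-03, -4.37933385e+01, -2.24556130e+01,  7.12927245e-02,
        3.52254405e-02, -1.40789903e-04]), 'ee_pos': array([ 0.20894747, -0.50845534,  0.2381287 ]), 'tcp_rot': array([ 9.81066722e-01,  1.93668620e-01,  1.61842596e-05, -7.43155002e-04]), 'force': array([-0.40865835, -0.5845935 ,  0.84791225]), 'torque': array([-0.03536329,  0.00912381, -0.01708191]), 'gripper_force': 0.0, 'finger_gap': 1.0005227626024895}
scene {'fx': 399.01249921406026, 'fy': 399.01249921406026, 'cx': 319.07737901858394, 'cy': 194.8202806683022, 'k1': -0.06283349308008629, 'R': array([[-0.87295687, -0.48776573,  0.00555847],
       [-0.21193612,  0.36899061, -0.90494697],
       [ 0.4393511 , -0.79115771, -0.42548806]]), 't': array([0.51806966, 0.15919104, 0.62042994])} 0.9959375
side {'fx': 383.99232895135174, 'fy': 383.99232895135174, 'cx': 316.86485668307876, 'cy': 201.9641057204997, 'k1': -0.07805637395704469, 'R': array([[-0.98898429, -0.14663059, -0.02023702],
       [-0.07960153,  0.64212096, -0.76245936],
       [ 0.12479448, -0.75244943, -0.64671956]]), 't': array([0.60371268, 0.08420579, 0.83385748])} 0.9960625
```

View pics/scene0.png

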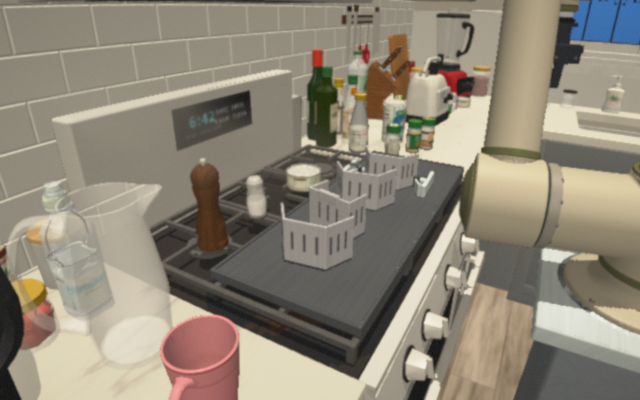

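View pics/side0.png

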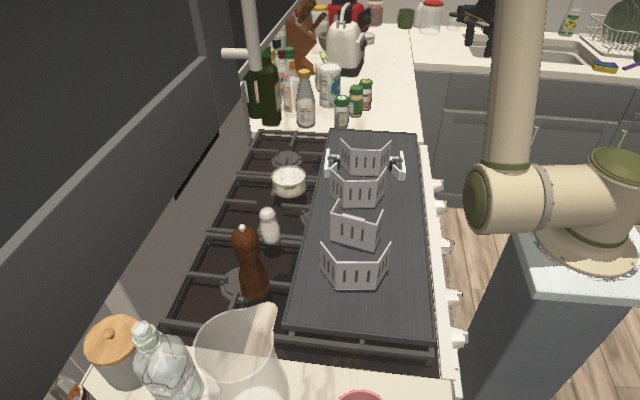

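The scene view shows the dock guard at about (395,165), then a flared guard (368,185), the square one with its lip (338,210) and a far flared guard (318,240). The side view shows the same row at y ≈ 155, 187, 228 and 268. Next I'll turn depth into a top-down map.

```bash
cat > h.py <<'E'
import cv2, numpy as np
def cloud(d,c,img=None):
    h,w=d.shape; u,v=np.meshgrid(np.arange(w),np.arange(h))
    K=np.array([[c['fx'],0,c['cx']],[0,c['fy'],c['cy']],[0,0,1.]])
    s=cv2.undistortPoints(np.stack([u,v],-1).reshape(-1,1,2).astype(float),K,np.array([c['k1'],0,0,0.])).reshape(-1,2)
    z=d.reshape(-1).astype(float); P=np.c_[s*z[:,None],z]
    X=(P-c['t'])@c['R']; X[z<=0]=np.nan
    return X
E
python3 - <<'E'
from station import eyes
from h import *
for n in ("scene","side"):
    X=cloud(np.load(f"pics/{n}0.npy"),eyes.get_calibration(n))
    np.save(f"pics/{n}X.npy",X)
    m=(X[:,0]>.25)&(X[:,0]<.62)&(X[:,1]>-.45)&(X[:,1]<.45)
    a=np.zeros((800,400,3),np.uint8)  # 1px=1mm; row: y .4->-.4, col x .25..
    g=m&(X[:,2]<.02); print(n,'griddle z',np.nanpercentile(X[m&(abs(X[:,0]-.42)<.05)&(X[:,2]<.03),2],[5,50,95]))
    for lo,hi,col in((.02,.05,(255,80,0)),(.05,.08,(0,255,0)),(.08,.11,(0,0,255))):
        q=X[m&(X[:,2]>lo)&(X[:,2]<hi)]
        i=((.4-q[:,1])*1000).astype(int).clip(0,799); j=((q[:,0]-.25)*1000).astype(int).clip(0,399); a[i,j]=col
    cv2.imwrite(f"pics/top_{n}.png",a)
a=np.hstack([cv2.imread(f"pics/top_{n}.png") for n in("scene","side")])
for k in range(0,800,100): cv2.putText(a,f"{.4-k/1000:.1f}",(0,k+12),0,.4,(255,)*3);cv2.line(a,(0,k),(800,k),(60,60,60),1)
cv2.imwrite("pics/top.png",a[100:700])
E
```

```text
scene griddle z [-0.03318444  0.01413972  0.01679144]
side griddle z [-0.03359632  0.0140142   0.0168989 ]
```

View pics/top.png

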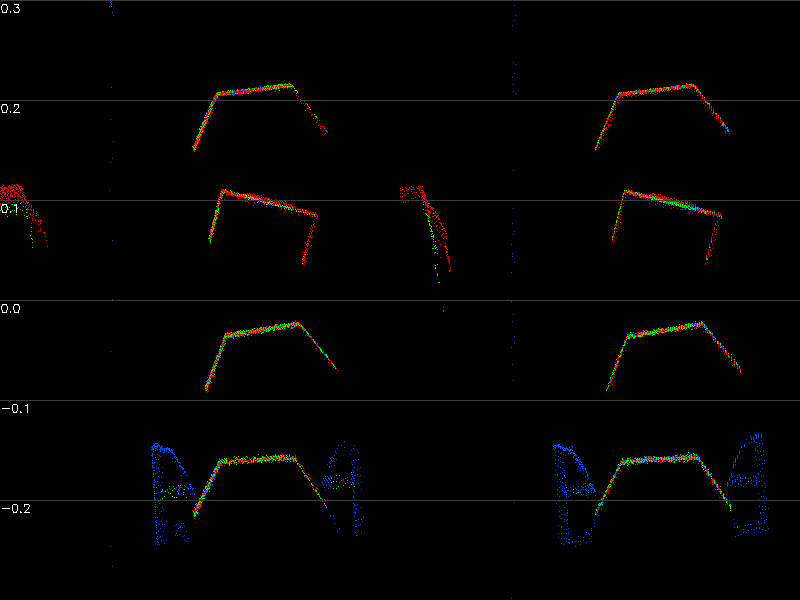

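The top-down map shows the order from +y: flared (y≈.21), square (y≈.10), flared (y≈-.03), then the dock (y≈-.16). Next I'll fit panel and side lines.

```bash
cat >> h.py <<'E'
G={'far':[(.444,.150),(.467,.206),(.542,.215),(.577,.168)],'sq':[(.459,.060),(.471,.110),(.567,.085),(.553,.036)],
'near':[(.456,-.090),(.476,-.035),(.550,-.023),(.587,-.070)],'dock':[(.444,-.215),(.470,-.160),(.546,-.157),(.576,-.207)]}
def seg(X,a,b,zlo,zhi,w=.007):
    a,b=np.array(a),np.array(b); L=np.linalg.norm(b-a); t=(b-a)/L; n=np.array([-t[1],t[0]])
    q=X[(X[:,2]>zlo)&(X[:,2]<zhi)][:,:2]
    s=(q-a)@t; m=(s>.006)&(s<L-.006)&(abs((q-a)@n)<w)
    v=cv2.fitLine(q[m].astype(np.float32),cv2.DIST_HUBER,0,1e-4,1e-4).ravel()
    r=(q[m]-v[2:])@np.array([-v[1],v[0]])
    return v,m.sum(),r.std()
def inter(l,m):
    A=np.array([[l[0],-m[0]],[l[1],-m[1]]]); k=np.linalg.solve(A,m[2:]-l[2:]); return l[2:]+k[0]*l[:2]
def guard(X,P,zlo=.035,zhi=.1,zp=None):
    (a,n1,r1),(b,n2,r2),(c,n3,r3)=[seg(X,P[i],P[i+1],zlo,(zp or zhi) if i==1 else zhi) for i in range(3)]
    p,q=inter(a,b),inter(b,c); yaw=np.arctan2(q[1]-p[1],q[0]-p[0]); m=(p+q)/2
    o=m-.026*np.array([-np.sin(yaw),np.cos(yaw)])
    return o,yaw,np.linalg.norm(q-p),(n1,n2,n3),np.round([r1*1e3,r2*1e3,r3*1e3],1),p
E
python3 - <<'E'
from h import *
for n in("scene","side"):
    X=np.load(f"pics/{n}X.npy"); X=X[~np.isnan(X[:,0])]
    for k,P in G.items():
        o,y,w,*rest=guard(X,P,zp=.074 if k=='sq' else None); print(n,k,o.round(4),'yaw',y.round(4),'w',w.round(4),rest)
    # frame and griddle extents
    f=X[(X[:,2]>.02)&(X[:,2]<.05)&(X[:,0]>.39)&(X[:,0]<.64)&(X[:,1]<-.11)&(X[:,1]>-.3)]
    print(' frame y',np.percentile(f[:,1],[1,99]).round(3),'x',np.percentile(f[:,0],[1,99]).round(3),'z99',np.percentile(f[:,2],99).round(3))
    for nm,ax,other,c in(('y',1,0,.43),('x',0,1,.28)):
        g=X[(abs(X[:,2]-.018)<.002)&(X[:,0]>.3)&(X[:,0]<.7)&(abs(X[:,1])<.45)]
        print(' rim',nm,np.percentile(g[:,ax],[.5,2,98,99.5]).round(3))
    g=X[(abs(X[:,2]-.014)<.0025)&(abs(X[:,0]-.5)<.12)]; print(' plate y',np.percentile(g[:,1],[.3,99.7]).round(3))
# black roller pixels
from station import eyes
img=cv2.imread("pics/side0.png"); cv2.imwrite("pics/crop.png",cv2.resize(img[120:230,290:440],(750,550),interpolation=cv2.INTER_CUBIC))
E
```

```text
scene far [0.5077 0.1844] yaw 0.1281 w 0.0766 [(np.int64(728), np.int64(1168), np.int64(59)), array([0.8, 0.9, 1.3]), array([0.46632764, 0.20524247], dtype=float32)]
scene sq [0.5126 0.0722] yaw -0.2526 w 0.0963 [(np.int64(349), np.int64(530), np.int64(84)), array([0.8, 0.9, 1.1]), array([0.472475  , 0.10939457], dtype=float32)]
scene near [ 0.5171 -0.0555] yaw 0.164 w 0.0744 [(np.int64(376), np.int64(733), np.int64(138)), array([0.9, 1.3, 0.7]), array([ 0.4761879 , -0.03590991], dtype=float32)]
scene dock [ 0.5088 -0.1858] yaw 0.0637 w 0.0737 [(np.int64(340), np.int64(456), np.int64(89)), array([1.1, 1.6, 0.9]), array([ 0.4703772 , -0.16216774], dtype=float32)]
 frame y [-0.241 -0.145] x [0.402 0.612] z99 0.05
 rim y [-0.392 -0.389  0.439  0.447]
 rim x [0.358 0.359 0.681 0.695]
 plate y [-1.427  0.49 ]
side far [0.5092 0.1841] yaw 0.1252 w 0.0766 [(np.int64(207), np.int64(787), np.int64(300)), array([1. , 0.9, 0.8]), array([0.46792594, 0.20515719], dtype=float32)]
side sq [0.5152 0.0719] yaw -0.2499 w 0.097 [(np.int64(102), np.int64(544), np.int64(72)), array([0.9, 0.9, 1. ]), array([0.47466454, 0.10905796], dtype=float32)]
side near [ 0.5192 -0.0558] yaw 0.1703 w 0.0763 [(np.int64(141), np.int64(571), np.int64(246)), array([0.8, 1.2, 0.9]), array([ 0.47722098, -0.0366352 ], dtype=float32)]
side dock [ 0.5112 -0.1853] yaw 0.0583 w 0.0762 [(np.int64(166), np.int64(500), np.int64(177)), array([0.9, 1.6, 1. ]), array([ 0.4716061 , -0.16160572], dtype=float32)]
 frame y [-0.242 -0.135] x [0.406 0.623] z99 0.05
 rim y [-0.393 -0.389  0.304  0.305]
 rim x [0.36  0.361 0.671 0.69 ]
 plate y [-1.402  0.304]
```

View pics/crop.png

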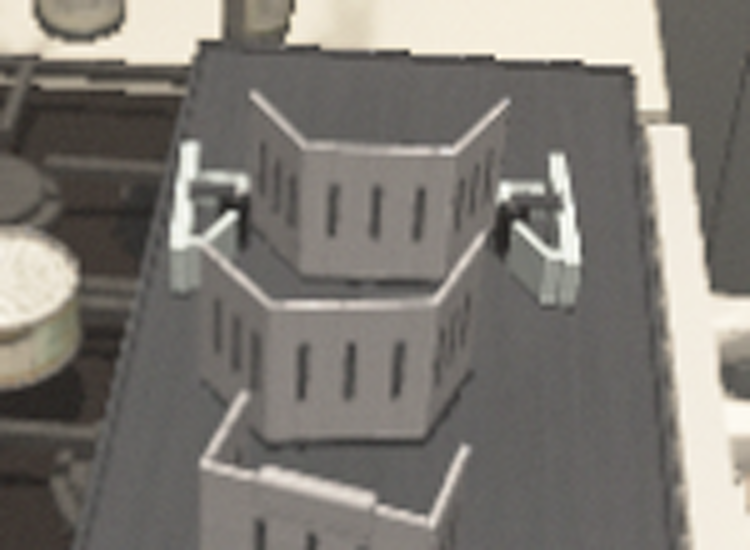

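The dock is at about (.510,-.1855) with yaw .061. The frame and rollers are visible in the crop at about (230,215) and (510,215), and the griddle ends at y=-.393. I'll move the square guard first, as it stands between the two flared ones.

```bash
cat > plan.py <<'E'
# plan([(n_rows,x,y,z,A,open),...]): A = world angle of tool x, tool down. Tracks the commanded pose in cmd.json
import json,os,numpy as np
def plan(wps,commit=True,start=None):
    c=np.array(start if start is not None else (json.load(open('cmd.json')) if os.path.exists('cmd.json') else [.209,-.509,.239,.3898]))
    rows=[];prev=c.copy()
    for n,*p in wps:
        p=np.array(p); 
        for k in range(1,n+1): rows.append((prev+(p[:4]-prev)*k/n,p[4]))
        prev=p[:4]
    while len(rows)%8: rows.append(rows[-1])
    for i in range(0,len(rows),8):
        X=np.array([np.cos(c[3]),np.sin(c[3]),0]);Y=np.array([X[1],-X[0],0]);out=[]
        for p,g in rows[i:i+8]:
            d=p[:3]-c[:3]; s=[round(v/.6,3) for v in(d@X,d@Y,-d[2])]; w=round((c[3]-p[3])/(np.pi/2),3)
            out.append(f"0 0 {w:g} {s[0]:g} {s[1]:g} {s[2]:g} {g:g}")
        print('; '.join(out))
        c=np.r_[c[:3]+.6*(X*s[0]+Y*s[1]+np.array([0,0,-s[2]])),c[3]-w*np.pi/2]
    json.dump(list(c),open('cmd.json','w'))
E
python3 -c "
from plan import *
plan([(16,.52,.0955,.16,-.251,1),(4,.52,.0955,.069,-.251,1),(4,.52,.0955,.069,-.251,1)])"
```

```text
0 0 0.025 0.054 -0.046 0.008 1; 0 0 0.051 0.108 -0.092 0.016 1; 0 0 0.076 0.162 -0.138 0.025 1; 0 0 0.102 0.216 -0.184 0.033 1; 0 0 0.127 0.269 -0.23 0.041 1; 0 0 0.153 0.323 -0.276 0.049 1; 0 0 0.178 0.377 -0.322 0.058 1; 0 0 0.204 0.431 -0.367 0.066 1
0 0 0.025 0.037 -0.061 0.008 1; 0 0 0.051 0.073 -0.122 0.016 1; 0 0 0.076 0.11 -0.182 0.025 1; 0 0 0.102 0.147 -0.243 0.033 1; 0 0 0.127 0.183 -0.303 0.041 1; 0 0 0.153 0.22 -0.364 0.049 1; 0 0 0.178 0.257 -0.425 0.057 1; 0 0 0.204 0.293 -0.485 0.066 1
0 0 -0 0 -0 0.038 1; 0 0 -0 0 -0 0.076 1; 0 0 -0 0 -0 0.113 1; 0 0 -0 0 -0 0.151 1; 0 0 -0 0 -0 0.151 1; 0 0 -0 0 -0 0.151 1; 0 0 -0 0 -0 0.151 1; 0 0 -0 0 -0 0.151 1
```

Request:
jog_arm(
  moves="0 0 0.025 0.054 -0.046 0.008 1; 0 0 0.051 0.108 -0.092 0.016 1; 0 0 0.076 0.162 -0.138 0.025 1; 0 0 0.102 0.216 -0.184 0.033 1; 0 0 0.127 0.269 -0.23 0.041 1; 0 0 0.153 0.323 -0.276 0.049 1; 0 0 0.178 0.377 -0.322 0.058 1; 0 0 0.204 0.431 -0.367 0.066 1",
  force=40,
)

```text
clock: 0.9
ee_pos: [0.3648, -0.205, 0.1988]
tcp_rot: [0.999, 0.034, -0.0, -0.0]
force: [1.2, 0.1, -0.4]
finger_gap: 0.999
gripper_force: 0.0
```

Request:
jog_arm(
  moves="0 0 0.025 0.037 -0.061 0.008 1; 0 0 0.051 0.073 -0.122 0.016 1; 0 0 0.076 0.11 -0.182 0.025 1; 0 0 0.102 0.147 -0.243 0.033 1; 0 0 0.127 0.183 -0.303 0.041 1; 0 0 0.153 0.22 -0.364 0.049 1; 0 0 0.178 0.257 -0.425 0.057 1; 0 0 0.204 0.293 -0.485 0.066 1",
)

```text
clock: 1.7
ee_pos: [0.5202, 0.0976, 0.1592]
tcp_rot: [0.992, -0.126, -0.0, 0.0]
force: [0.4, -0.6, 0.4]
finger_gap: 1.001
gripper_force: 0.0
```

Request:
jog_arm(
  moves="0 0 0 0 0 0.038 1; 0 0 0 0 0 0.076 1; 0 0 0 0 0 0.113 1; 0 0 0 0 0 0.151 1; 0 0 0 0 0 0.151 0; 0 0 0 0 0 0.151 0; 0 0 0 0 0 0.151 0; 0 0 0 0 0 0.151 0",
  force=40,
)

```text
clock: 2.5
ee_pos: [0.5202, 0.0957, 0.07]
tcp_rot: [0.992, -0.125, 0.001, -0.0]
force: [-0.1, -0.4, 0.6]
finger_gap: 0.659
gripper_force: 0.0
```

```bash
cat cmd.json; python3 -c "
from plan import *
plan([(8,.52,.0955,.069,-.251,0)])
plan([(4,.52,.0955,.2,-.251,0),(12,.511,-.291,.2,.03,0),(8,.511,-.291,.0705,.03,0)])"
```

```text
[0.5197348472027291, 0.09543424129622213, 0.0692, -0.2510849013323178]0 0 -0 0 -0 0 0; 0 0 -0 0 -0 0 0; 0 0 -0 0 -0 0 0; 0 0 -0 0 -0 0 0; 0 0 -0 0 -0 0 0; 0 0 -0 0 -0 0 0; 0 0 -0 0 -0 0 0; 0 0 -0 0 -0 0 0
0 0 -0 0 -0 -0.055 0; 0 0 -0 0 -0 -0.109 0; 0 0 -0 0 -0 -0.164 0; 0 0 -0 0 -0 -0.218 0; 0 0 -0.015 0.013 0.052 -0.218 0; 0 0 -0.03 0.025 0.104 -0.218 0; 0 0 -0.045 0.037 0.157 -0.218 0; 0 0 -0.06 0.049 0.209 -0.218 0
0 0 -0.015 0.007 0.053 -0 0; 0 0 -0.029 0.014 0.106 -0 0; 0 0 -0.044 0.021 0.16 -0 0; 0 0 -0.059 0.029 0.213 -0 0; 0 0 -0.074 0.036 0.266 -0 0; 0 0 -0.089 0.043 0.319 -0 0; 0 0 -0.104 0.05 0.373 -0 0; 0 0 -0.119 0.057 0.426 -0 0
0 0 0 0 -0 0.027 0; 0 0 0 0 -0 0.054 0; 0 0 0 0 -0 0.081 0; 0 0 0 0 -0 0.108 0; 0 0 0 0 -0 0.135 0; 0 0 0 0 -0 0.162 0; 0 0 0 0 -0 0.189 0; 0 0 0 0 -0 0.216 0
```

Request:
jog_arm(
  moves="0 0 0 0 0 0 0; 0 0 0 0 0 0 0; 0 0 0 0 0 0 0; 0 0 0 0 0 0 0; 0 0 0 0 0 0 0; 0 0 0 0 0 0 0; 0 0 0 0 0 0 0; 0 0 0 0 0 0 0",
)

```text
clock: 3.3
ee_pos: [0.5198, 0.0959, 0.0689]
tcp_rot: [0.992, -0.125, 0.0, -0.0]
force: [1.3, 2.0, -0.7]
finger_gap: 0.107
gripper_force: 40.0
```

Request:
jog_arm(
  moves="0 0 0 0 0 0 0; 0 0 0 0 0 0 0; 0 0 0 0 0 0 0; 0 0 0 0 0 0 0; 0 0 0 0 0 0 0; 0 0 0 0 0 0 0; 0 0 0 0 0 0 0; 0 0 0 0 0 0 0",
)

```text
clock: 4.1
ee_pos: [0.5198, 0.0957, 0.069]
tcp_rot: [0.992, -0.125, 0.0, -0.0]
force: [0.9, 3.0, -0.2]
finger_gap: 0.106
gripper_force: 40.0
```

Request:
jog_arm(
  moves="0 0 0 0 0 -0.055 0; 0 0 0 0 0 -0.109 0; 0 0 0 0 0 -0.164 0; 0 0 0 0 0 -0.218 0; 0 0 -0.015 0.013 0.052 -0.218 0; 0 0 -0.03 0.025 0.104 -0.218 0; 0 0 -0.045 0.037 0.157 -0.218 0; 0 0 -0.06 0.049 0.209 -0.218 0",
)

```text
clock: 4.9
ee_pos: [0.5161, -0.0345, 0.199]
tcp_rot: [0.997, -0.078, -0.001, 0.0]
force: [1.0, -0.6, -3.5]
finger_gap: 0.105
gripper_force: 40.0
```

Request:
jog_arm(
  moves="0 0 -0.015 0.007 0.053 0 0; 0 0 -0.029 0.014 0.106 0 0; 0 0 -0.044 0.021 0.16 0 0; 0 0 -0.059 0.029 0.213 0 0; 0 0 -0.074 0.036 0.266 0 0; 0 0 -0.089 0.043 0.319 0 0; 0 0 -0.104 0.05 0.373 0 0; 0 0 -0.119 0.057 0.426 0 0",
)

```text
clock: 5.7
ee_pos: [0.5099, -0.2921, 0.1987]
tcp_rot: [1.0, 0.015, -0.001, -0.001]
force: [0.8, 0.4, -4.1]
finger_gap: 0.107
gripper_force: 40.0
```

Request:
jog_arm(
  moves="0 0 0 0 0 0.027 0; 0 0 0 0 0 0.054 0; 0 0 0 0 0 0.081 0; 0 0 0 0 0 0.108 0; 0 0 0 0 0 0.135 0; 0 0 0 0 0 0.162 0; 0 0 0 0 0 0.185 0; 0 0 0 0 0 0.2 0",
)

```text
clock: 6.5
ee_pos: [0.5099, -0.2904, 0.0779]
tcp_rot: [1.0, 0.015, -0.002, -0.001]
force: [0.1, 0.3, -3.6]
finger_gap: 0.107
gripper_force: 40.0
```

Run:
```python
from station import sensors, eyes
from h import *
o=sensors.get_obs(); print(o['ee_pos'],o['force'],o['finger_gap'])
p,d=eyes.grab_frame("scene"); cv2.imwrite("pics/scene1.png",p)
```

```text
[ 0.50986794 -0.29044354  0.0779248 ] [ 0.07406216  0.29583229 -3.55244064] 0.1072309618517478
```

View pics/scene1.png

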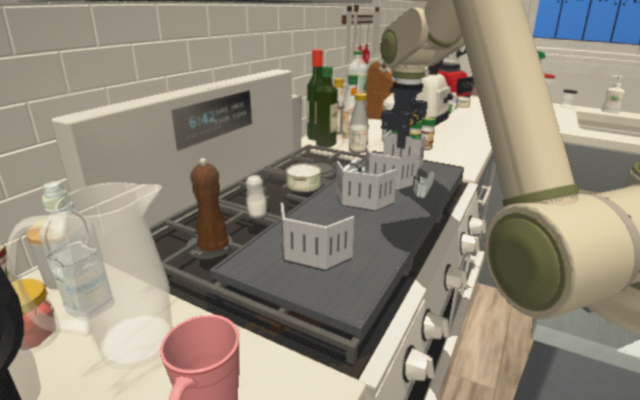

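The scene picture shows the square guard hanging upright at the gripper (400,140) beyond the dock. The far flared guard is at (318,240) and the near one at (368,185), both undisturbed.

Request:
jog_arm(
  moves="0 0 0 0 0 0.005 0; 0 0 0 0 0 0.01 0; 0 0 0 0 0 0.015 0; 0 0 0 0 0 0.017 0; 0 0 0 0 0 0.017 0; 0 0 0 0 0 0.017 0.35; 0 0 0 0 0 0.017 0.35; 0 0 0 0 0 0.017 0.35",
)

```text
clock: 7.35
ee_pos: [0.5112, -0.2911, 0.0701]
tcp_rot: [1.0, 0.015, 0.0, 0.0]
force: [0.0, 0.3, -0.3]
finger_gap: 0.336
gripper_force: 0.0
```

Run:
```python
from plan import *
c=json.load(open('cmd.json')); c[2]+=.6*(.216-.2-.017); json.dump(c,open('cmd.json','w')); print(c)
pc=[.518,-.0557]; a=.167; b=.024 # panel mid-plane
gx,gy=pc[0]-b*np.sin(a),pc[1]+b*np.cos(a); print(gx,gy)
plan([(8,c[0],c[1],.18,c[3],.35),(8,gx,gy,.15,a,.6),(4,gx,gy,.05,a,.6),(4,gx,gy,.05,a,0)])
```

```text
[0.5109135212094618, -0.2911429189882203, 0.06980000000000001, 0.03008764116396867]
0.5140106038908465 -0.032033890926384395
0 0 0 0 0 -0.023 0.35; 0 0 0 0 0 -0.046 0.35; 0 0 0 0 0 -0.069 0.35; 0 0 0 0 0 -0.092 0.35; 0 0 0 0 0 -0.115 0.35; 0 0 0 0 0 -0.138 0.35; 0 0 0 0 0 -0.161 0.35; 0 0 0 0 0 -0.184 0.35
0 0 -0.011 0.002 -0.054 0.007 0.6; 0 0 -0.022 0.005 -0.108 0.013 0.6; 0 0 -0.033 0.007 -0.162 0.019 0.6; 0 0 -0.044 0.009 -0.216 0.025 0.6; 0 0 -0.054 0.011 -0.27 0.032 0.6; 0 0 -0.065 0.014 -0.324 0.038 0.6; 0 0 -0.076 0.016 -0.378 0.044 0.6; 0 0 -0.087 0.018 -0.431 0.05 0.6
0 0 -0 0 -0 0.042 0.6; 0 0 -0 0 -0 0.084 0.6; 0 0 -0 0 -0 0.125 0.6; 0 0 -0 0 -0 0.167 0.6; 0 0 -0 0 -0 0.167 0; 0 0 -0 0 -0 0.167 0; 0 0 -0 0 -0 0.167 0; 0 0 -0 0 -0 0.167 0
```

Request:
jog_arm(
  moves="0 0 0 0 0 -0.023 0.35; 0 0 0 0 0 -0.046 0.35; 0 0 0 0 0 -0.069 0.35; 0 0 0 0 0 -0.092 0.35; 0 0 0 0 0 -0.115 0.35; 0 0 0 0 0 -0.138 0.35; 0 0 0 0 0 -0.161 0.35; 0 0 0 0 0 -0.184 0.35",
)

```text
clock: 8.15
ee_pos: [0.5109, -0.2909, 0.1809]
tcp_rot: [1.0, 0.015, 0.0, 0.0]
force: [0.1, -0.6, -0.3]
finger_gap: 0.35
gripper_force: 0.0
```

Request:
jog_arm(
  moves="0 0 -0.011 0.002 -0.054 0.007 0.6; 0 0 -0.022 0.005 -0.108 0.013 0.6; 0 0 -0.033 0.007 -0.162 0.019 0.6; 0 0 -0.044 0.009 -0.216 0.025 0.6; 0 0 -0.054 0.011 -0.27 0.032 0.6; 0 0 -0.065 0.014 -0.324 0.038 0.6; 0 0 -0.076 0.016 -0.378 0.044 0.6; 0 0 -0.087 0.018 -0.431 0.05 0.6",
)

```text
clock: 8.95
ee_pos: [0.5139, -0.0308, 0.1502]
tcp_rot: [0.996, 0.084, 0.0, 0.0]
force: [-0.1, 0.4, 0.5]
finger_gap: 0.596
gripper_force: 0.0
```

Request:
jog_arm(
  moves="0 0 0 0 0 0.042 0.6; 0 0 0 0 0 0.084 0.6; 0 0 0 0 0 0.125 0.6; 0 0 0 0 0 0.167 0.6; 0 0 0 0 0 0.167 0; 0 0 0 0 0 0.167 0; 0 0 0 0 0 0.167 0; 0 0 0 0 0 0.167 0",
  force=25,
)

```text
clock: 9.75
ee_pos: [0.5145, -0.0322, 0.051]
tcp_rot: [0.997, 0.083, 0.001, 0.0]
force: [-0.2, 0.7, 0.4]
finger_gap: 0.262
gripper_force: 0.0
```

Request:
jog_arm(
  moves="0 0 0 0 0 0 0; 0 0 0 0 0 0 0; 0 0 0 0 0 0 0; 0 0 0 0 0 0 0; 0 0 0 0 0 0 0; 0 0 0 0 0 0 0; 0 0 0 0 0 0 0; 0 0 0 0 0 0 0",
)

```text
clock: 10.55
ee_pos: [0.514, -0.032, 0.0501]
tcp_rot: [0.997, 0.083, 0.0, 0.0]
force: [-1.7, 1.6, 6.4]
finger_gap: 0.047
gripper_force: 25.0
```

Run:
```python
from plan import *
c=json.load(open('cmd.json'));print(c)
plan([(16,.5057,-.1156,c[2],.061,0)])
```

```text
[0.513929143011503, -0.03233506357199256, 0.05000000000000003, 0.16674692159512466]
0 0 0.004 -0.002 0.008 -0 0; 0 0 0.008 -0.005 0.017 -0 0; 0 0 0.013 -0.007 0.025 -0 0; 0 0 0.017 -0.009 0.034 -0 0; 0 0 0.021 -0.011 0.042 -0 0; 0 0 0.025 -0.014 0.05 -0 0; 0 0 0.029 -0.016 0.059 -0 0; 0 0 0.034 -0.018 0.067 -0 0
0 0 0.004 -0.002 0.009 -0 0; 0 0 0.008 -0.004 0.017 -0 0; 0 0 0.012 -0.006 0.026 -0 0; 0 0 0.016 -0.008 0.034 -0 0; 0 0 0.021 -0.009 0.043 -0 0; 0 0 0.025 -0.011 0.051 -0 0; 0 0 0.029 -0.013 0.06 -0 0; 0 0 0.033 -0.015 0.068 -0 0
```

Request:
jog_arm(
  moves="0 0 0.004 -0.002 0.008 0 0; 0 0 0.008 -0.005 0.017 0 0; 0 0 0.013 -0.007 0.025 0 0; 0 0 0.017 -0.009 0.034 0 0; 0 0 0.021 -0.011 0.042 0 0; 0 0 0.025 -0.014 0.05 0 0; 0 0 0.029 -0.016 0.059 0 0; 0 0 0.034 -0.018 0.067 0 0",
)

```text
clock: 11.35
ee_pos: [0.5102, -0.0735, 0.0501]
tcp_rot: [0.998, 0.056, 0.001, -0.0]
force: [0.9, 4.2, 5.7]
finger_gap: 0.045
gripper_force: 25.0
```

Request:
jog_arm(
  moves="0 0 0.004 -0.002 0.009 0 0; 0 0 0.008 -0.004 0.017 0 0; 0 0 0.012 -0.006 0.026 0 0; 0 0 0.016 -0.008 0.034 0 0; 0 0 0.021 -0.009 0.043 0 0; 0 0 0.025 -0.011 0.051 0 0; 0 0 0.029 -0.013 0.06 0 0; 0 0 0.033 -0.015 0.068 0 0",
)

```text
clock: 12.15
ee_pos: [0.5059, -0.1151, 0.0501]
tcp_rot: [1.0, 0.031, 0.0, -0.0]
force: [0.8, 4.0, 6.2]
finger_gap: 0.045
gripper_force: 25.0
```

Run:
```python
from plan import *
c=json.load(open('cmd.json'));print(c)
u=np.array([-np.sin(.061),np.cos(.061)]);D=np.array([.510,-.1855])
# finger half width 9: behind panel with clearance: y_d = 46+26+9+9=90
p=D+u*.095
plan([(2,*c[:3],.061,.3),(6,c[0],c[1],.16,.061,.3),(18,*p,.16,.061+np.pi/2,.5),(6,*p,.037,.061+np.pi/2,.5)])
```

```text
[0.5056232623816925, -0.11532611881545893, 0.05000000000000003, 0.06150356769986658]
0 0 0 0 0 -0 0.3; 0 0 0 0 0 -0 0.3; 0 0 0 0 0 -0.031 0.3; 0 0 0 0 0 -0.061 0.3; 0 0 0 0 0 -0.092 0.3; 0 0 0 0 0 -0.122 0.3; 0 0 0 0 0 -0.153 0.3; 0 0 0 0 0 -0.183 0.3
0 0 -0.055 0 -0.002 -0 0.5; 0 0 -0.111 0 -0.005 -0 0.5; 0 0 -0.166 0 -0.007 -0 0.5; 0 0 -0.222 0 -0.009 -0 0.5; 0 0 -0.277 0 -0.011 -0 0.5; 0 0 -0.333 0 -0.014 -0 0.5; 0 0 -0.389 0 -0.016 -0 0.5; 0 0 -0.444 0 -0.018 -0 0.5
0 0 -0.056 0.002 -0.002 -0 0.5; 0 0 -0.111 0.003 -0.004 -0 0.5; 0 0 -0.167 0.005 -0.005 -0 0.5; 0 0 -0.222 0.006 -0.007 -0 0.5; 0 0 -0.278 0.008 -0.009 -0 0.5; 0 0 -0.333 0.009 -0.011 -0 0.5; 0 0 -0.389 0.011 -0.012 -0 0.5; 0 0 -0.445 0.012 -0.014 -0 0.5
0 0 -0.055 0.002 -0 -0 0.5; 0 0 -0.111 0.005 -0.001 -0 0.5; 0 0 -0.111 0.005 -0.001 0.034 0.5; 0 0 -0.111 0.005 -0.001 0.068 0.5; 0 0 -0.111 0.005 -0.001 0.102 0.5; 0 0 -0.111 0.005 -0.001 0.136 0.5; 0 0 -0.111 0.005 -0.001 0.171 0.5; 0 0 -0.111 0.005 -0.001 0.205 0.5
```

Request:
jog_arm(
  moves="0 0 0 0 0 0 0.3; 0 0 0 0 0 0 0.3; 0 0 0 0 0 0 0.3; 0 0 0 0 0 -0.061 0.3; 0 0 0 0 0 -0.092 0.3; 0 0 0 0 0 -0.122 0.3; 0 0 0 0 0 -0.153 0.3; 0 0 0 0 0 -0.183 0.3",
)

```text
clock: 12.95
ee_pos: [0.5055, -0.1149, 0.1602]
tcp_rot: [1.0, 0.031, -0.0, -0.0]
force: [0.2, -0.1, -0.2]
finger_gap: 0.298
gripper_force: 0.0
```

Request:
jog_arm(
  moves="0 0 -0.055 0 -0.002 0 0.5; 0 0 -0.111 0 -0.005 0 0.5; 0 0 -0.166 0 -0.007 0 0.5; 0 0 -0.222 0 -0.009 0 0.5; 0 0 -0.277 0 -0.011 0 0.5; 0 0 -0.333 0 -0.014 0 0.5; 0 0 -0.389 0 -0.016 0 0.5; 0 0 -0.444 0 -0.018 0 0.5",
)

```text
clock: 13.75
ee_pos: [0.5048, -0.1041, 0.1593]
tcp_rot: [0.928, 0.372, -0.0, -0.0]
force: [-0.6, 0.1, 0.8]
finger_gap: 0.495
gripper_force: 0.0
```

Request:
jog_arm(
  moves="0 0 -0.056 0.002 -0.002 0 0.5; 0 0 -0.111 0.003 -0.004 0 0.5; 0 0 -0.167 0.005 -0.005 0 0.5; 0 0 -0.222 0.006 -0.007 0 0.5; 0 0 -0.278 0.008 -0.009 0 0.5; 0 0 -0.333 0.009 -0.011 0 0.5; 0 0 -0.389 0.011 -0.012 0 0.5; 0 0 -0.445 0.012 -0.014 0 0.5",
)

```text
clock: 14.55
ee_pos: [0.5043, -0.093, 0.1593]
tcp_rot: [0.745, 0.668, -0.0, -0.0]
force: [-0.1, -0.1, -0.3]
finger_gap: 0.498
gripper_force: 0.0
```

Request:
jog_arm(
  moves="0 0 -0.055 0.002 0 0 0.5; 0 0 -0.111 0.005 -0.001 0 0.5; 0 0 -0.111 0.005 -0.001 0.034 0.5; 0 0 -0.111 0.005 -0.001 0.068 0.5; 0 0 -0.111 0.005 -0.001 0.102 0.5; 0 0 -0.111 0.005 -0.001 0.136 0.5; 0 0 -0.111 0.005 -0.001 0.171 0.5; 0 0 -0.111 0.005 -0.001 0.205 0.5",
)

```text
clock: 15.35
ee_pos: [0.504, -0.09, 0.0356]
tcp_rot: [0.685, 0.729, -0.0, -0.0]
force: [0.6, 0.8, -0.3]
finger_gap: 0.5
gripper_force: 0.0
```

```bash
python3 - <<'E'
from station import sensors, eyes
from h import *
o=sensors.get_obs(); print(o['clock'],o['ee_pos'],o['force'],o['finger_gap'])
p,d=eyes.grab_frame("side"); cv2.imwrite("pics/side2.png",cv2.resize(p[100:300,240:500],(780,600)))
X=cloud(d,eyes.get_calibration("side"))
E
cat cmd.json
```

```text
15.35 [ 0.50398914 -0.08999688  0.03557765] [ 0.61479576  0.7956169  -0.26034711] 0.4999120086346207
[0.5041447284894687, -0.09044859920564398, 0.03680000000000004, 1.632299894494763]
```

View pics/side2.png

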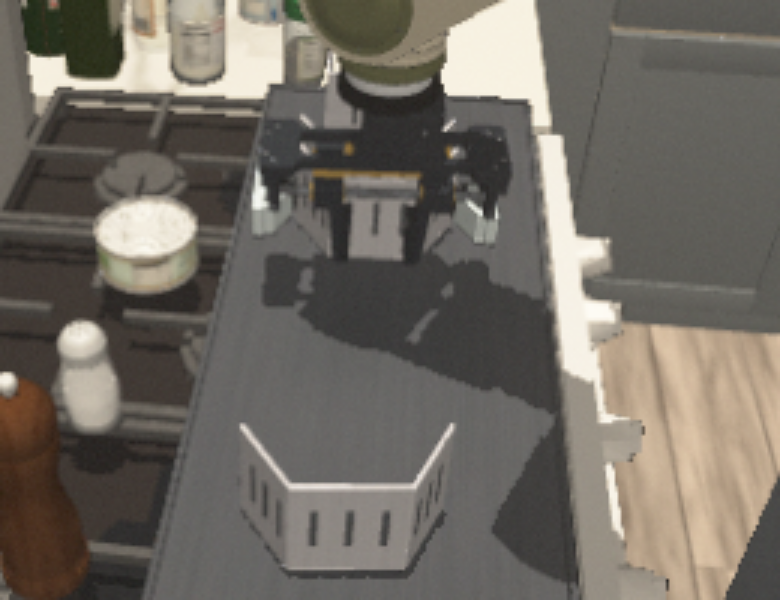

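The side picture shows both fingers straddling the panel from behind at (375,210). The guard is centred between the arms, at (265,205) and (485,215), with the far guard untouched at (350,500). Tool -x is the pushing direction.

Request:
jog_arm(
  moves="0 0 0 -0.006 0 0 0.5; 0 0 0 -0.012 0 0 0.5; 0 0 0 -0.018 0 0 0.5; 0 0 0 -0.023 0 0 0.5; 0 0 0 -0.028 0 0 0.5; 0 0 0 -0.033 0 0 0.5; 0 0 0 -0.038 0 0 0.5; 0 0 0 -0.043 0 0 0.5",
)

```text
clock: 16.2
ee_pos: [0.5057, -0.1161, 0.0366]
tcp_rot: [0.685, 0.729, 0.0, -0.0]
force: [0.7, 3.1, 1.1]
finger_gap: 0.503
gripper_force: 0.9
```

Request:
jog_arm(
  moves="0 0 0 -0.003 0 0 0.5; 0 0 0 -0.006 0 0 0.5; 0 0 0 -0.009 0 0 0.5; 0 0 0 -0.012 0 0 0.5; 0 0 0 -0.014 0 0 0.5; 0 0 0 -0.016 0 0 0.5; 0 0 0 -0.018 0 0 0.5; 0 0 0 -0.02 0 0 0.5",
)

```text
clock: 17.0
ee_pos: [0.5065, -0.1281, 0.0365]
tcp_rot: [0.685, 0.729, -0.0, 0.0]
force: [-0.5, 0.1, -0.3]
finger_gap: 0.497
gripper_force: 0.0
```

Request:
jog_arm(
  moves="0 0 0 -0.002 0 0 0.5; 0 0 0 -0.004 0 0 0.5; 0 0 0 -0.006 0 0 0.5; 0 0 0 -0.008 0 0 0.5; 0 0 0 -0.01 0 0 0.5; 0 0 0 -0.012 0 0 0.5; 0 0 0 -0.014 0 0 0.5; 0 0 0 -0.016 0 0 0.5",
)

```text
clock: 17.8
ee_pos: [0.507, -0.1374, 0.0366]
tcp_rot: [0.685, 0.728, 0.0, -0.0]
force: [-1.2, 0.9, -0.1]
finger_gap: 0.5
gripper_force: 0.8
```

Request:
jog_arm(
  moves="0 0 0 -0.001 0 0 0.5; 0 0 0 -0.002 0 0 0.5; 0 0 0 -0.003 0 0 0.5; 0 0 0 -0.004 0 0 0.5; 0 0 0 -0.005 0 0 0.5; 0 0 0 -0.006 0 0 0.5; 0 0 0 -0.007 0 0 0.5; 0 0 0 -0.007 0 0 0.5",
)

```text
clock: 18.6
ee_pos: [0.5074, -0.1406, 0.0366]
tcp_rot: [0.685, 0.729, 0.001, -0.001]
force: [3.2, 10.5, 0.7]
finger_gap: 0.5
gripper_force: 5.1
```

Request:
jog_arm(
  moves="0 0 0 -0.0003 0 0 0.5; 0 0 0 -0.0006 0 0 0.5; 0 0 0 -0.0006 0 0 0.5; 0 0 0 -0.0006 0 0 0.5; 0 0 0 -0.0006 0 0 0.5; 0 0 0 -0.0006 0 0 0.5; 0 0 0 -0.0006 0 0 0.5; 0 0 0 -0.0006 0 0 0.5",
)

```text
clock: 19.4
ee_pos: [0.5074, -0.1405, 0.0366]
tcp_rot: [0.685, 0.729, 0.001, -0.001]
force: [3.0, 12.8, 2.4]
finger_gap: 0.496
gripper_force: 6.2
```

Request:
jog_arm(
  moves="0 0 0 -0.0005 0 0 0.5; 0 0 0 -0.001 0 0 0.5; 0 0 0 -0.0015 0 0 0.5; 0 0 0 -0.0015 0 0 0.5; 0 0 0 -0.0015 0 0 0.5; 0 0 0 -0.0015 0 0 0.5; 0 0 0 -0.0015 0 0 0.5; 0 0 0 -0.0015 0 0 0.5",
)

```text
clock: 20.2
ee_pos: [0.5074, -0.1405, 0.0365]
tcp_rot: [0.685, 0.729, 0.001, -0.001]
force: [4.6, 18.6, 3.6]
finger_gap: 0.503
gripper_force: 8.9
```

Request:
jog_arm(
  moves="0 0 0 -0.0005 0 0 0.5; 0 0 0 -0.0005 0 0 0.5; 0 0 0 -0.0005 0 0 0.5; 0 0 0 -0.0005 0 0 0.5; 0 0 0 -0.0005 0 0 0.5; 0 0 0 -0.0005 0 0 0.5; 0 0 0 -0.0005 0 0 0.5; 0 0 0 -0.0005 0 0 0.5",
)

```text
clock: 21.0
ee_pos: [0.5074, -0.1405, 0.0366]
tcp_rot: [0.685, 0.729, 0.001, -0.001]
force: [4.6, 20.2, 3.6]
finger_gap: 0.497
gripper_force: 9.9
```

Run:
```python
from plan import *
c=json.load(open('cmd.json'))
s=-.6*(.043+.02+.016+.007+.0006+.0015+.0005)
c[0]+=s*np.cos(c[3]);c[1]+=s*np.sin(c[3]);json.dump(c,open('cmd.json','w'));print(c)
```

```text
[np.float64(0.5074121972693234), np.float64(-0.1435080870261335), 0.03680000000000004, 1.632299894494763]
```

Run:
```python
from plan import *
c=json.load(open('cmd.json'));u=np.array([-np.sin(.061),np.cos(.061)])
q=np.array(c[:2])+u*.03
plan([(4,*q,c[2],c[3],.5),(4,*q,.16,c[3],.5),(16,.5055,.2081,.15,.1265,.5),(4,.5055,.2081,.05,.1265,.5),(4,.5055,.2081,.05,.1265,0)])
```

```text
0 0 0 0.012 0 -0 0.5; 0 0 0 0.025 0 -0 0.5; 0 0 0 0.037 0 -0 0.5; 0 0 0 0.05 0 -0 0.5; 0 0 0 0.05 0 -0.051 0.5; 0 0 0 0.05 0 -0.103 0.5; 0 0 0 0.05 0 -0.154 0.5; 0 0 0 0.05 0 -0.205 0.5
0 0 0.06 0.033 0.002 0.001 0.5; 0 0 0.12 0.067 0.004 0.002 0.5; 0 0 0.18 0.1 0.006 0.003 0.5; 0 0 0.24 0.134 0.008 0.004 0.5; 0 0 0.3 0.167 0.01 0.005 0.5; 0 0 0.359 0.201 0.012 0.006 0.5; 0 0 0.419 0.234 0.014 0.007 0.5; 0 0 0.479 0.268 0.016 0.008 0.5
0 0 0.06 0.026 -0.021 0.001 0.5; 0 0 0.12 0.052 -0.042 0.002 0.5; 0 0 0.18 0.077 -0.063 0.003 0.5; 0 0 0.24 0.103 -0.085 0.004 0.5; 0 0 0.3 0.129 -0.106 0.005 0.5; 0 0 0.36 0.155 -0.128 0.006 0.5; 0 0 0.42 0.181 -0.149 0.007 0.5; 0 0 0.48 0.207 -0.17 0.008 0.5
0 0 -0 -0.001 0 0.042 0.5; 0 0 -0 -0.001 0 0.084 0.5; 0 0 -0 -0.001 0 0.125 0.5; 0 0 -0 -0.001 0 0.167 0.5; 0 0 -0 -0.001 0 0.167 0; 0 0 -0 -0.001 0 0.167 0; 0 0 -0 -0.001 0 0.167 0; 0 0 -0 -0.001 0 0.167 0
```

Request:
jog_arm(
  moves="0 0 0 0.012 0 0 0.5; 0 0 0 0.025 0 0 0.5; 0 0 0 0.037 0 0 0.5; 0 0 0 0.05 0 0 0.5; 0 0 0 0.05 0 -0.051 0.5; 0 0 0 0.05 0 -0.103 0.5; 0 0 0 0.05 0 -0.154 0.5; 0 0 0 0.05 0 -0.205 0.5",
)

```text
clock: 21.8
ee_pos: [0.5053, -0.113, 0.1608]
tcp_rot: [0.685, 0.728, -0.0, 0.0]
force: [-1.0, -0.5, -0.0]
finger_gap: 0.501
gripper_force: 0.0
```

Request:
jog_arm(
  moves="0 0 0.06 0.033 0.002 0.001 0.5; 0 0 0.12 0.067 0.004 0.002 0.5; 0 0 0.18 0.1 0.006 0.003 0.5; 0 0 0.24 0.134 0.008 0.004 0.5; 0 0 0.3 0.167 0.01 0.005 0.5; 0 0 0.359 0.201 0.012 0.006 0.5; 0 0 0.419 0.234 0.014 0.007 0.5; 0 0 0.479 0.268 0.016 0.008 0.5",
)

```text
clock: 22.6
ee_pos: [0.505, 0.0488, 0.1547]
tcp_rot: [0.906, 0.424, -0.0, 0.0]
force: [0.3, -0.1, -0.5]
finger_gap: 0.5
gripper_force: 0.0
```

Request:
jog_arm(
  moves="0 0 0.06 0.026 -0.021 0.001 0.5; 0 0 0.12 0.052 -0.042 0.002 0.5; 0 0 0.18 0.077 -0.063 0.003 0.5; 0 0 0.24 0.103 -0.085 0.004 0.5; 0 0 0.3 0.129 -0.106 0.005 0.5; 0 0 0.36 0.155 -0.128 0.006 0.5; 0 0 0.42 0.181 -0.149 0.007 0.5; 0 0 0.48 0.207 -0.17 0.008 0.5",
)

```text
clock: 23.4
ee_pos: [0.5055, 0.2094, 0.1499]
tcp_rot: [0.998, 0.061, -0.0, 0.0]
force: [-0.1, -0.5, 0.2]
finger_gap: 0.499
gripper_force: 0.0
```

Request:
jog_arm(
  moves="0 0 0 -0.001 0 0.042 0.5; 0 0 0 -0.001 0 0.084 0.5; 0 0 0 -0.001 0 0.125 0.5; 0 0 0 -0.001 0 0.167 0.5; 0 0 0 -0.001 0 0.167 0; 0 0 0 -0.001 0 0.167 0; 0 0 0 -0.001 0 0.167 0; 0 0 0 -0.001 0 0.167 0",
  force=25,
)

```text
clock: 24.2
ee_pos: [0.5057, 0.2086, 0.051]
tcp_rot: [0.998, 0.063, 0.001, -0.0]
force: [0.8, -0.5, -0.1]
finger_gap: 0.161
gripper_force: 0.0
```

```bash
python3 - <<'E'
from station import sensors, eyes
from h import *
o=sensors.get_obs(); print(o['clock'],o['ee_pos'],o['force'],o['finger_gap'])
p,d=eyes.grab_frame("side"); cv2.imwrite("pics/side3.png",cv2.resize(p[100:300,240:500],(780,600)))
X=cloud(d,eyes.get_calibration("side")); X=X[~np.isnan(X[:,0])]
P=np.array(G['dock'])+[-.0005,.008]
print(guard(X,P))
E
cat cmd.json
```

```text
24.2 [0.50574768 0.20856458 0.0509908 ] [ 0.77567511 -0.52062945 -0.09641362] 0.1609762787165022
[0.5052080452376505, 0.20816100258050316, 0.05000000000000003, 0.1259062170984574]Traceback (most recent call last):
  File "<stdin>", line 7, in <module>
  File "h.py", line 21, in guard
    (a,n1,r1),(b,n2,r2),(c,n3,r3)=[seg(X,P[i],P[i+1],zlo,(zp or zhi) if i==1 else zhi) for i in range(3)]
                                   ~~~^^^^^^^^^^^^^^^^^^^^^^^^^^^^^^^^^^^^^^^^^^^^^^^^
  File "h.py", line 15, in seg
    v=cv2.fitLine(q[m].astype(np.float32),cv2.DIST_HUBER,0,1e-4,1e-4).ravel()
      ~~~~~~~~~~~^^^^^^^^^^^^^^^^^^^^^^^^^^^^^^^^^^^^^^^^^^^^^^^^^^^^
cv2.error: OpenCV(4.12.0) /io/opencv/modules/imgproc/src/linefit.cpp:50: error: (-215:Assertion failed) count > 0 in function 'fitLine2D_wods'
```

View pics/side3.png

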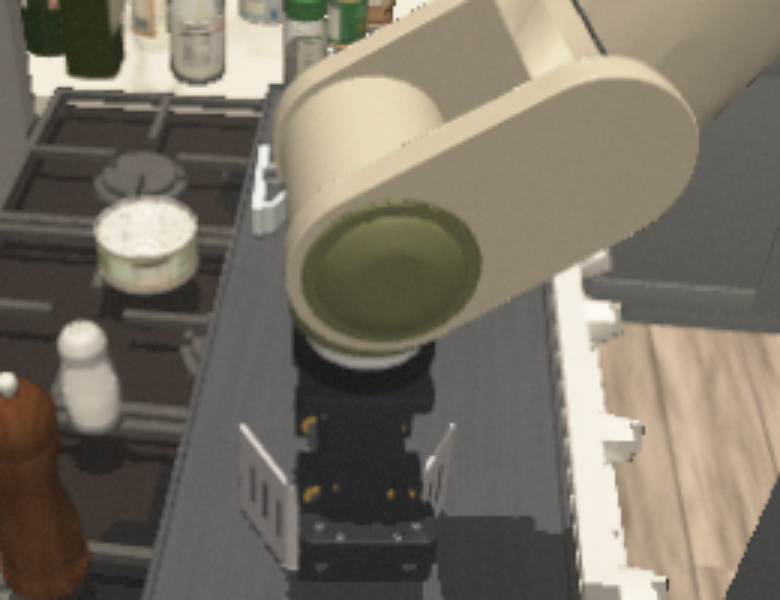

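The side picture shows the gripper straddling the far guard's panel at (365,550). The arm hides the dock in this view. I'll close and slide.

Run:
```python
from plan import *
c=json.load(open('cmd.json'));u=np.array([-np.sin(.061),np.cos(.061)]);D=np.array([.510,-.1855])
plan([(8,*c,0),(24,*(D+u*.14),c[2],.061,0),(8,*(D+u*.08),c[2],.061,0)])
p=D+u*.103
c=json.load(open('cmd.json'));print()
plan([(3,*c,.3),(5,*c[:2],.16,c[3],.3),(18,*p,.16,.061+np.pi/2,.5),(6,*p,.037,.061+np.pi/2,.5)])
```

```text
0 0 0 0 0 -0 0; 0 0 0 0 0 -0 0; 0 0 0 0 0 -0 0; 0 0 0 0 0 -0 0; 0 0 0 0 0 -0 0; 0 0 0 0 0 -0 0; 0 0 0 0 0 -0 0; 0 0 0 0 0 -0 0
0 0 0.002 -0.002 0.017 -0 0; 0 0 0.003 -0.005 0.035 -0 0; 0 0 0.005 -0.007 0.052 -0 0; 0 0 0.007 -0.01 0.07 -0 0; 0 0 0.009 -0.012 0.087 -0 0; 0 0 0.01 -0.015 0.105 -0 0; 0 0 0.012 -0.017 0.122 -0 0; 0 0 0.014 -0.02 0.14 -0 0
0 0 0.001 -0.002 0.017 -0 0; 0 0 0.003 -0.004 0.035 -0 0; 0 0 0.005 -0.006 0.052 -0 0; 0 0 0.007 -0.008 0.07 -0 0; 0 0 0.008 -0.01 0.087 -0 0; 0 0 0.01 -0.012 0.105 -0 0; 0 0 0.012 -0.014 0.122 -0 0; 0 0 0.014 -0.016 0.14 -0 0
0 0 0.001 -0.002 0.017 -0 0; 0 0 0.003 -0.004 0.035 -0 0; 0 0 0.005 -0.006 0.052 -0 0; 0 0 0.006 -0.007 0.07 -0 0; 0 0 0.008 -0.009 0.088 -0 0; 0 0 0.01 -0.011 0.105 -0 0; 0 0 0.012 -0.012 0.123 -0 0; 0 0 0.013 -0.014 0.14 -0 0
0 0 0 -0 0.013 -0 0; 0 0 0 -0 0.025 -0 0; 0 0 0 -0 0.038 -0 0; 0 0 0 -0 0.05 -0 0; 0 0 0 -0 0.063 -0 0; 0 0 0 -0 0.075 -0 0; 0 0 0 -0 0.088 -0 0; 0 0 0 -0 0.1 -0 0

0 0 0 0 0 -0 0.3; 0 0 0 0 0 -0 0.3; 0 0 0 0 0 -0 0.3; 0 0 0 0 0 -0.037 0.3; 0 0 0 0 0 -0.073 0.3; 0 0 0 0 0 -0.11 0.3; 0 0 0 0 0 -0.147 0.3; 0 0 0 0 0 -0.183 0.3
0 0 -0.056 -0 -0.002 -0 0.5; 0 0 -0.111 -0 -0.004 -0 0.5; 0 0 -0.167 -0 -0.006 -0 0.5; 0 0 -0.222 -0 -0.008 -0 0.5; 0 0 -0.278 -0 -0.011 -0 0.5; 0 0 -0.333 -0 -0.013 -0 0.5; 0 0 -0.389 -0 -0.015 -0 0.5; 0 0 -0.444 -0 -0.017 -0 0.5
0 0 -0.056 0.001 -0.002 -0 0.5; 0 0 -0.111 0.003 -0.003 -0 0.5; 0 0 -0.167 0.004 -0.005 -0 0.5; 0 0 -0.222 0.005 -0.007 -0 0.5; 0 0 -0.278 0.007 -0.008 -0 0.5; 0 0 -0.334 0.008 -0.01 -0 0.5; 0 0 -0.389 0.009 -0.011 -0 0.5; 0 0 -0.445 0.011 -0.013 -0 0.5
0 0 -0.055 0.002 -0.001 -0 0.5; 0 0 -0.111 0.004 -0.001 -0 0.5; 0 0 -0.111 0.004 -0.001 0.034 0.5; 0 0 -0.111 0.004 -0.001 0.068 0.5; 0 0 -0.111 0.004 -0.001 0.102 0.5; 0 0 -0.111 0.004 -0.001 0.136 0.5; 0 0 -0.111 0.004 -0.001 0.171 0.5; 0 0 -0.111 0.004 -0.001 0.205 0.5
```

Request:
jog_arm(
  moves="0 0 0 0 0 0 0; 0 0 0 0 0 0 0; 0 0 0 0 0 0 0; 0 0 0 0 0 0 0; 0 0 0 0 0 0 0; 0 0 0 0 0 0 0; 0 0 0 0 0 0 0; 0 0 0 0 0 0 0",
)

```text
clock: 25.05
ee_pos: [0.5055, 0.2085, 0.0505]
tcp_rot: [0.998, 0.063, 0.001, -0.0]
force: [-0.6, -0.3, 6.4]
finger_gap: 0.041
gripper_force: 25.0
```

Request:
jog_arm(
  moves="0 0 0.002 -0.002 0.017 0 0; 0 0 0.003 -0.005 0.035 0 0; 0 0 0.005 -0.007 0.052 0 0; 0 0 0.007 -0.01 0.07 0 0; 0 0 0.009 -0.012 0.087 0 0; 0 0 0.01 -0.015 0.105 0 0; 0 0 0.012 -0.017 0.122 0 0; 0 0 0.014 -0.02 0.14 0 0",
)

```text
clock: 25.85
ee_pos: [0.5045, 0.1236, 0.0505]
tcp_rot: [0.999, 0.052, 0.001, -0.0]
force: [-0.1, 4.4, 6.0]
finger_gap: 0.045
gripper_force: 25.0
```

Request:
jog_arm(
  moves="0 0 0.001 -0.002 0.017 0 0; 0 0 0.003 -0.004 0.035 0 0; 0 0 0.005 -0.006 0.052 0 0; 0 0 0.007 -0.008 0.07 0 0; 0 0 0.008 -0.01 0.087 0 0; 0 0 0.01 -0.012 0.105 0 0; 0 0 0.012 -0.014 0.122 0 0; 0 0 0.014 -0.016 0.14 0 0",
)

```text
clock: 26.65
ee_pos: [0.5035, 0.039, 0.0505]
tcp_rot: [0.999, 0.041, 0.001, -0.0]
force: [0.7, 4.9, 6.3]
finger_gap: 0.045
gripper_force: 25.0
```

Request:
jog_arm(
  moves="0 0 0.001 -0.002 0.017 0 0; 0 0 0.003 -0.004 0.035 0 0; 0 0 0.005 -0.006 0.052 0 0; 0 0 0.006 -0.007 0.07 0 0; 0 0 0.008 -0.009 0.088 0 0; 0 0 0.01 -0.011 0.105 0 0; 0 0 0.012 -0.012 0.123 0 0; 0 0 0.013 -0.014 0.14 0 0",
)

```text
clock: 27.45
ee_pos: [0.5019, -0.0455, 0.0505]
tcp_rot: [1.0, 0.031, 0.001, -0.0]
force: [-0.0, 4.8, 8.2]
finger_gap: 0.045
gripper_force: 25.0
```

Request:
jog_arm(
  moves="0 0 0 0 0.013 0 0; 0 0 0 0 0.025 0 0; 0 0 0 0 0.038 0 0; 0 0 0 0 0.05 0 0; 0 0 0 0 0.063 0 0; 0 0 0 0 0.075 0 0; 0 0 0 0 0.088 0 0; 0 0 0 0 0.1 0 0",
)

```text
clock: 28.25
ee_pos: [0.5054, -0.1052, 0.0505]
tcp_rot: [1.0, 0.031, 0.001, -0.0]
force: [-0.3, 5.1, 8.2]
finger_gap: 0.045
gripper_force: 25.0
```

Request:
jog_arm(
  moves="0 0 0 0 0 0 0.3; 0 0 0 0 0 0 0.3; 0 0 0 0 0 0 0.3; 0 0 0 0 0 -0.037 0.3; 0 0 0 0 0 -0.073 0.3; 0 0 0 0 0 -0.11 0.3; 0 0 0 0 0 -0.147 0.3; 0 0 0 0 0 -0.183 0.3",
)

```text
clock: 29.05
ee_pos: [0.505, -0.105, 0.1604]
tcp_rot: [1.0, 0.031, -0.0, -0.0]
force: [-0.2, 0.1, 0.2]
finger_gap: 0.3
gripper_force: 0.0
```

Request:
jog_arm(
  moves="0 0 -0.056 0 -0.002 0 0.5; 0 0 -0.111 0 -0.004 0 0.5; 0 0 -0.167 0 -0.006 0 0.5; 0 0 -0.222 0 -0.008 0 0.5; 0 0 -0.278 0 -0.011 0 0.5; 0 0 -0.333 0 -0.013 0 0.5; 0 0 -0.389 0 -0.015 0 0.5; 0 0 -0.444 0 -0.017 0 0.5",
)

```text
clock: 29.85
ee_pos: [0.5044, -0.0948, 0.1594]
tcp_rot: [0.928, 0.372, -0.0, -0.0]
force: [0.2, -0.4, -0.6]
finger_gap: 0.5
gripper_force: 0.0
```

Request:
jog_arm(
  moves="0 0 -0.056 0.001 -0.002 0 0.5; 0 0 -0.111 0.003 -0.003 0 0.5; 0 0 -0.167 0.004 -0.005 0 0.5; 0 0 -0.222 0.005 -0.007 0 0.5; 0 0 -0.278 0.007 -0.008 0 0.5; 0 0 -0.334 0.008 -0.01 0 0.5; 0 0 -0.389 0.009 -0.011 0 0.5; 0 0 -0.445 0.011 -0.013 0 0.5",
)

```text
clock: 30.65
ee_pos: [0.5038, -0.0846, 0.1594]
tcp_rot: [0.745, 0.668, -0.0, -0.0]
force: [-0.0, -0.8, -0.1]
finger_gap: 0.5
gripper_force: 0.0
```

Request:
jog_arm(
  moves="0 0 -0.055 0.002 -0.001 0 0.5; 0 0 -0.111 0.004 -0.001 0 0.5; 0 0 -0.111 0.004 -0.001 0.034 0.5; 0 0 -0.111 0.004 -0.001 0.068 0.5; 0 0 -0.111 0.004 -0.001 0.102 0.5; 0 0 -0.111 0.004 -0.001 0.136 0.5; 0 0 -0.111 0.004 -0.001 0.171 0.5; 0 0 -0.111 0.004 -0.001 0.205 0.5",
)

```text
clock: 31.45
ee_pos: [0.5035, -0.0822, 0.0356]
tcp_rot: [0.685, 0.729, -0.0, -0.0]
force: [0.2, -0.0, -0.6]
finger_gap: 0.503
gripper_force: 0.0
```

```bash
python3 - <<'E'
from station import sensors, eyes
from h import *
o=sensors.get_obs(); print(o['clock'],o['ee_pos'],o['force'],o['finger_gap'])
p,d=eyes.grab_frame("scene"); cv2.imwrite("pics/scene4.png",cv2.resize(p[90:260,280:500],(780,600)))
E
cat cmd.json
```

```text
31.45 [ 0.50347876 -0.08215818  0.03560909] [ 0.18727743 -0.04260595 -0.58370566] 0.5026243007412046
[0.503674485885654, -0.08268161070410895, 0.03680000000000004, 1.6322998944947633]
```

View pics/scene4.png

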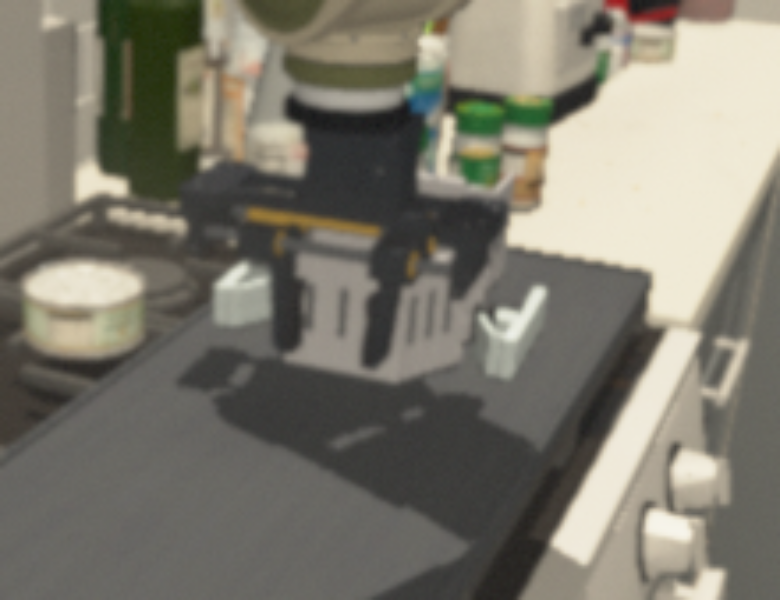

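The scene crop shows the fingers behind the second guard's panel at (285,310) and (380,320). The guard is upright and in line with the entry arms, at (240,295) and (515,330).

Request:
jog_arm(
  moves="0 0 0 -0.006 0 0 0.5; 0 0 0 -0.012 0 0 0.5; 0 0 0 -0.018 0 0 0.5; 0 0 0 -0.024 0 0 0.5; 0 0 0 -0.029 0 0 0.5; 0 0 0 -0.034 0 0 0.5; 0 0 0 -0.039 0 0 0.5; 0 0 0 -0.044 0 0 0.5",
)

```text
clock: 32.3
ee_pos: [0.5053, -0.1089, 0.0366]
tcp_rot: [0.685, 0.729, 0.0, -0.0]
force: [-1.0, 1.7, 0.8]
finger_gap: 0.498
gripper_force: 0.9
```

Request:
jog_arm(
  moves="0 0 0 -0.003 0 0 0.5; 0 0 0 -0.006 0 0 0.5; 0 0 0 -0.009 0 0 0.5; 0 0 0 -0.012 0 0 0.5; 0 0 0 -0.014 0 0 0.5; 0 0 0 -0.016 0 0 0.5; 0 0 0 -0.018 0 0 0.5; 0 0 0 -0.02 0 0 0.5",
)

```text
clock: 33.1
ee_pos: [0.506, -0.1203, 0.0366]
tcp_rot: [0.685, 0.728, 0.0, -0.0]
force: [1.7, 8.8, 4.5]
finger_gap: 0.501
gripper_force: 4.6
```

Request:
jog_arm(
  moves="0 0 0 -0.002 0 0 0.5; 0 0 0 -0.004 0 0 0.5; 0 0 0 -0.006 0 0 0.5; 0 0 0 -0.008 0 0 0.5; 0 0 0 -0.01 0 0 0.5; 0 0 0 -0.012 0 0 0.5; 0 0 0 -0.013 0 0 0.5; 0 0 0 -0.014 0 0 0.5",
)

```text
clock: 33.9
ee_pos: [0.5066, -0.1295, 0.0365]
tcp_rot: [0.685, 0.728, -0.0, 0.0]
force: [0.5, -0.3, 0.0]
finger_gap: 0.504
gripper_force: 0.0
```

Request:
jog_arm(
  moves="0 0 0 -0.001 0 0 0.5; 0 0 0 -0.002 0 0 0.5; 0 0 0 -0.003 0 0 0.5; 0 0 0 -0.004 0 0 0.5; 0 0 0 -0.005 0 0 0.5; 0 0 0 -0.006 0 0 0.5; 0 0 0 -0.006 0 0 0.5; 0 0 0 -0.006 0 0 0.5",
)

```text
clock: 34.7
ee_pos: [0.5067, -0.1326, 0.0366]
tcp_rot: [0.685, 0.728, 0.0, -0.0]
force: [1.4, 1.9, 1.4]
finger_gap: 0.5
gripper_force: 1.0
```

Request:
jog_arm(
  moves="0 0 0 -0.0005 0 0 0.5; 0 0 0 -0.001 0 0 0.5; 0 0 0 -0.0015 0 0 0.5; 0 0 0 -0.002 0 0 0.5; 0 0 0 -0.0025 0 0 0.5; 0 0 0 -0.003 0 0 0.5; 0 0 0 -0.003 0 0 0.5; 0 0 0 -0.003 0 0 0.5",
)

```text
clock: 35.5
ee_pos: [0.5067, -0.1325, 0.0366]
tcp_rot: [0.685, 0.729, 0.001, -0.001]
force: [1.9, 14.0, 5.1]
finger_gap: 0.499
gripper_force: 6.9
```

Request:
jog_arm(
  moves="0 0 0 -0.0005 0 0 0.5; 0 0 0 -0.001 0 0 0.5; 0 0 0 -0.0016 0 0 0.5; 0 0 0 -0.0016 0 0 0.5; 0 0 0 -0.0016 0 0 0.5; 0 0 0 -0.0016 0 0 0.5; 0 0 0 -0.0016 0 0 0.5; 0 0 0 -0.0016 0 0 0.5",
)

```text
clock: 36.3
ee_pos: [0.5067, -0.1325, 0.0366]
tcp_rot: [0.685, 0.729, 0.001, -0.002]
force: [1.8, 20.2, 5.6]
finger_gap: 0.5
gripper_force: 9.9
```

Request:
jog_arm(
  moves="0 0 0 0 0 0 0.5; 0 0 0 0 0 0 0.5; 0 0 0 0 0 0 0.5; 0 0 0 0 0 0 0.5; 0 0 0 0 0 0 0.5; 0 0 0 0 0 0 0.5; 0 0 0 0 0 0 0.5; 0 0 0 0 0 0 0.5",
)

```text
clock: 37.1
ee_pos: [0.5066, -0.1325, 0.0366]
tcp_rot: [0.685, 0.729, 0.001, -0.002]
force: [2.2, 19.1, 5.5]
finger_gap: 0.502
gripper_force: 9.9
```

Request:
jog_arm(
  moves="0 0 0 0.015 0 0 0.5; 0 0 0 0.03 0 0 0.5; 0 0 0 0.045 0 0 0.5; 0 0 0 0.06 0 0 0.5; 0 0 0 0.06 0 -0.07 0.5; 0 0 0 0.06 0 -0.14 0.5; 0 0 0 0.06 0 -0.22 0.5; 0 0 0 0.06 0 -0.3 0.5",
)

```text
clock: 37.9
ee_pos: [0.5043, -0.099, 0.2184]
tcp_rot: [0.685, 0.729, -0.0, -0.0]
force: [1.2, -0.9, -0.5]
finger_gap: 0.502
gripper_force: 0.0
```

Request:
jog_arm(
  moves="0 0 0 0.03 -0.05 -0.02 0.5; 0 0 0 0.06 -0.1 -0.04 0.5; 0 0 0 0.09 -0.16 -0.06 0.5; 0 0 0 0.12 -0.21 -0.08 0.5; 0 0 0 0.15 -0.26 -0.08 0.5; 0 0 0 0.18 -0.31 -0.08 0.5; 0 0 0 0.18 -0.33 -0.08 0.5; 0 0 0 0.18 -0.33 -0.08 0.5",
)

```text
clock: 38.7
ee_pos: [0.2997, -0.0038, 0.2648]
tcp_rot: [0.685, 0.729, 0.0, 0.001]
force: [-0.1, -1.0, 0.1]
finger_gap: 0.497
gripper_force: 0.0
```

Run:
```python
from station import sensors, eyes
from h import *
o=sensors.get_obs(); print(o['clock'],o['ee_pos'],o['force'],o['finger_gap'])
p,d=eyes.grab_frame("side"); cv2.imwrite("pics/side5.png",cv2.resize(p[80:280,240:500],(780,600)))
X=cloud(d,eyes.get_calibration("side")); X=X[~np.isnan(X[:,0])]
try: print('outer guard',guard(X,np.array(G['dock'])+[-.001,.016]))
except Exception as e: print(e)
m=(X[:,0]>.42)&(X[:,0]<.6)&(X[:,1]<-.25)&(X[:,1]>-.38)&(X[:,2]>.03)&(X[:,2]<.12)
q=X[m]; print('square',m.sum(),np.percentile(q,[2,98],axis=0).round(3))
```

```text
38.7 [ 0.29972258 -0.00375351  0.26483941] [-0.14321859 -1.01444774  0.13609085] 0.4973655348979549
outer guard (array([ 0.5106493 , -0.16941251], dtype=float32), np.float32(0.06245291), np.float32(0.076332614), (np.int64(173), np.int64(515), np.int64(205)), array([1.6, 1.6, 2.4]), array([ 0.4709347 , -0.14584525], dtype=float32))
square 792 [[ 0.465 -0.317  0.032]
 [ 0.562 -0.283  0.098]]
```

View pics/side5.png

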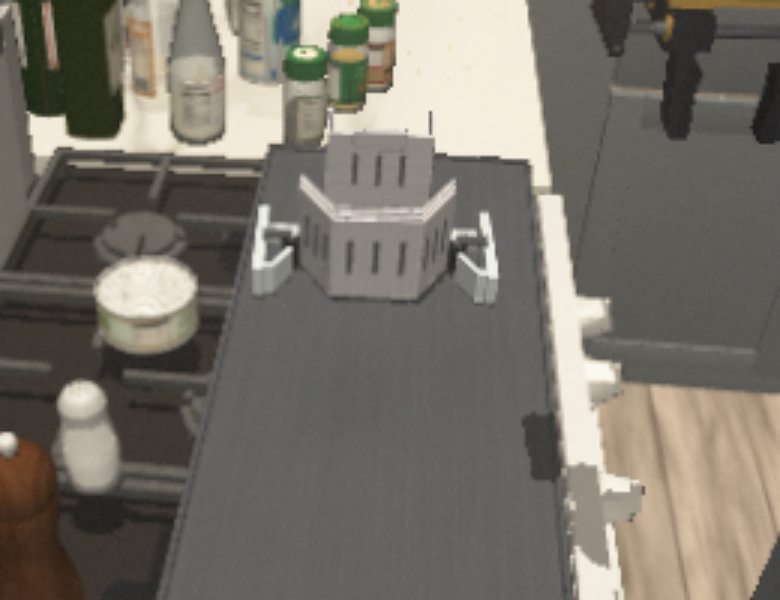

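The final side picture shows both flared guards nested in the dock at (375,250), with the outer one measured at home_2. The square guard stands alone beyond, at (380,160), and the tin, shaker and mill are untouched.

```bash
python3 -c "
from station import r
print(r.close_job())"
```

```text
the job is handed in; nothing more can be done
None
```

Job handed in at about 39 s: both flared guards are nested fully home in the dock and were each leaned on at about 20 N, and the square guard stands alone at the right-hand end with nothing else disturbed.

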